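# Fit a keyed stub shaft into a clamped pulley

## Task

Lift the formed stub shaft out of the open die and push it nose first into the bore of the clamped pulley, turning it until its key slips into the keyway. Keep pushing against the spring plunger in the bore until the shaft's flange sits flush on the pulley's hub, and finish like that: still gripping the shaft and holding it down flush, because the spring lifts it if you let go. Leave the wrench, the bored plate and the bearing where they lie.

Things in the scene. Friction and masses are not known exactly. Their poses are not given: they have to be found in the camera images.
- shaft: Steel stub shaft, 0.3-0.55 kg, nose down in the die. Origin: centre of the nose's end, z up to the head. Nose tapers from diameter 16 to 24 mm (z = 8 mm); shank diameter 24 mm to z = 50; flange diameter 44 mm, z = 50-56; square head 24 x 24 mm, z = 56-92, to grip from above, flats square to x and y. Key: rib on the shank's +x side, 8 mm wide, reaching 17 mm from the axis, z = 20-46.
- shoulder (a point): Point on the shaft's axis in the plane of the flange's underside, 50 mm above the shaft's origin; axes as the shaft's. It meets bore_mouth when the flange is flush on the hub.
- die: Open lower die, fixed. Shoe 130 x 150 x 14 mm, round insert of diameter 84 mm up to z = 70 mm, guide posts of diameter 16 mm up to z = 80 mm at (+50, +60) and (-50, -60) mm. Origin: centre of the underside, z up. Shaft in its cavity: same yaw, its origin 16 mm above this one, flange top 2 mm above the insert, key in a slot at +x, about 2 mm clearance; it lifts straight up, clear after 54 mm.
- fixture: Fixed plate 150 x 170 x 15 mm; on it, unable to turn or move, an aluminium pulley (diameter 98 mm) held by toe clamps on its +y and -y sides (up to z = 70 mm, 39 to 79 mm from the axis). Origin: centre of the underside, z up. The pulley's hub is a boss of diameter 52 mm on the same axis, flat upper face at z = 70 mm, bore diameter 26 mm. For the keyway see bore_mouth.
- bore_mouth (a point): Centre of the bore in the hub's upper face; axes as the fixture's. Keyway: notch 10.4 mm wide, to 18.5 mm from the axis, full bore depth. It points along this +x turned by an unreported angle, up to 35 degrees either way about z: see it in the face, or turn the shaft with its key resting on the face (shaft origin 20 mm below the face). The key slips in within about 4 degrees.
- plunger (a joint): Spring plunger in the bore, travel in m: 0 up, growing as it is pushed down. At 0 its top is 42 mm below the hub's face, so the shaft's nose pushes it over the last 8 mm; it reads 0.008 with the flange flush. The spring pushes up with 7 N at 0 and 12 N at 0.008, more than the shaft's weight.
- wrench: Loose wrench, 160 mm long, lying between die and fixture; leave it. Origin near its middle, x along its length.
- bored_plate: Loose brass plate 100 x 160 x 14 mm with two bores, on the far side; leave it. Origin at the centre of its underside.
- bearing: Loose steel ring of diameter 52 mm, 15 mm high, between die and fixture, nearer the robot; leave it. Origin at the centre of its underside.
Things that resemble listed ones, but are neither listed nor needed, are in the scene too. Leave any pink or purple look-alike of the die alone.

How it is judged:
On the way, in this order (a step that is already met when the one before it is completed fails the run):
1. the shaft is lifted clear above the die, held in the fingers (z of shaft in the frame of die above 0.074 m and contact force between the fingers and shaft above 3 N), for 0.1 s.
2. the key has slipped into the keyway: the flange is less than 25 mm above the hub's face, over the bore (z of shoulder in the frame of bore_mouth below 0.025 m and horizontal distance between shoulder and bore_mouth below 0.004 m), for 0.1 s.
At the end, for the whole second after the job is handed in: The shaft is keyed in the pulley with its flange flush on the hub (gap under 2 mm), centred within 4 mm and upright within 0.06 rad, the plunger pushed down more than 6 mm, the shaft at rest and still gripped by the fingers (over 3 N) (z of shoulder in the frame of bore_mouth between -0.003 and 0.002 m and horizontal distance between shoulder and bore_mouth below 0.004 m and angle between shaft's own z axis and vertical below 0.06 rad and value of joint plunger above 0.006 m and contact force between the fingers and shaft above 3 N and linear speed of shaft below 0.02 m/s); the arm keeps its last pose, push and grip.
It fails at once if the wrench is moved by more than 25 mm (distance of wrench from where it was at the start of the episode above 0.025 m).
It fails at once if the bored plate is moved by more than 25 mm (distance of bored_plate from where it was at the start of the episode above 0.025 m).
It fails at once if the bearing is moved by more than 25 mm (distance of bearing from where it was at the start of the episode above 0.025 m).
It also fails if it takes over 54 s, if anything falls off the work surface, if the arm or the gripper's body presses on something with over 40 N, if the wrist force passes 120 N, or if a joint passes its speed limit or range.

## Robot

A 7-joint arm with a two-finger parallel gripper is mounted at the origin on the work surface. World frame = base frame: x ahead of the robot, y to its left, z up, the work surface at z = 0. Lengths are in m, angles in rad, forces in N, time in s.
With the tool pointing down it reaches from about 0.4 to 0.9 m from the base axis. Payload 5.5 kg.
Tool frame: the origin (TCP) lies midway between the tips of the shut fingers; the grasp point (between the pads) lies 19 mm behind it; y points along the fingers, z is the direction in which the jaws open and shut, and the axes are right-handed (so a half turn about y gives the same grasp; the last joint's range is limited). The gripper opens to 85 mm and grips with 20 to 120 N. Pads are 22 mm wide; open, the fingers measure 114 mm over their backs; the gripper's body (76 mm by 85 mm) begins 54 mm behind the grasp point. The pads swing forward as they close: fully open they stand 13 mm farther back than shut.
Start: joints at [-0.913, 0.501, -0.427, 1.55, 0.221, 1.138, -0.21], TCP at [0.25, 0.6, 0.231] pointing down, gripper open.
Joint ranges: [-2.88, 2.88], [-0.31, 2.03], [-1.54, 1.56], [0.2, 2.42], [-1.41, 4.55], [0.19, 2.02], [-2.57, 2.57]. Speed limits (rad/s): [2.57, 2.57, 3.14, 3.14, 3.14, 3.14, 3.14].

## Interface

Orientations are given as a unit quaternion [w, x, y, z].
In Python, from rig import ctrl gives the robot as it stands.
- The arm moves only by the shell command python3 -m crank 'ROWS' [OPENING]. ROWS is JSON, one flat list of numbers, 6 for each row, row after row: the shift along the tool's x, y, z in mm, then the turn, a rotation vector about the tool's x, y, z in degrees. A call has 1 to 20 rows; each row is the pose to reach, as a shift and turn from the pose commanded when the call began, along the tool's axes at that moment; what a row does not reach only later rows make up. A row lasts 1/10 s, in which the tool goes at most 50 mm and 8.59 degrees, less where a joint would pass 70% of its speed; a pose out of reach is approached as far as the arm can. A call with a gripper value outside its range is refused whole. OPENING is the closure, from -1 (fully open) to 1 (shut), set as the call begins (- or left out, the last holds). The fingers move at their own pace and stop on an object; the grip force is fixed at half the most. Time passes only in rows, so rows that repeat a pose let the fingers close. It gives the time, the measured TCP pose, the force and the opening at its end, in the units of the state.
- ctrl.get_obs(): the state, without advancing time (a new reading comes with each control period).
- ctrl.camera(name): name is "side" or "top"; returns a dict with "frame" (420x560x3 uint8, red, green, blue), "depth" (420x560 float32, m along the optical axis (not along the pixel's ray), 0 where there is no reading), "fx", "fy", "cx", "cy" (pixels), "k1" (the pictures are not rectified: a ray, as slopes to the right and down, at radius r is drawn at 1 + k1 r^2 times it, then the intrinsics apply), "world_to_cam" (4x4, takes a point from world to camera coordinates). Camera axes: x right, y down, z forward; pixel columns grow to the right and rows downward; lengths in m; the calibration is good to about 2 mm. A picture is of the moment at which its call begins.
- ctrl.close_job(): hands the job in, once; it reports no verdict.
Trained networks look in the newest picture that a camera, given by its name, has taken for a name from the list of things; names that differ only in an ending like _2 or _b are one class to them, and where a whole thing is asked for, a point or a joint stands for the part that bears it (a point fixed in the world has none). Each returns a list of dicts, best first, with "p" (0 to 1); they miss things now and then, are a little off and sometimes report something else, mostly with a low value. They report only what shows in the picture. A call takes as long as a camera call. They do not tell look-alikes from the thing itself.
- ctrl.regions_of(camera, thing): "region" (420x560 bool, what is visible of it) and "at" ([row, column] in pixels, amid what is visible of it).
- ctrl.landmark_of(camera, thing): "at" ([row, column] in pixels: a listed point, or the origin of a listed thing).
The state is a dict: "time_s": time; "joints": joint angles; "dq": joint speeds; "effort": joint torques, N m; "eef_pos": TCP position; "orientation": TCP orientation; "ft_force": force on the tool from outside, world axes, zero at the start; "torque": the same for the moment, N m; "opening": finger opening in m.
Only numpy, scipy, OpenCV 4.12 (cv2) and the standard library are available. Lean on these libraries where they do the work, as an engineer would, in place of code of your own. Each camera call takes 0.05 s, during which the arm holds its last target. There are 200 camera calls.

## Working session

There is one attempt and no reset: what is moved stays moved. The work goes in short steps, Python scripts to look and compute and a shell command to move; the robot and the scene stay as the last step left them, time stands still between calls to the robot, and variables do not carry over. Pictures are saved under pics/ and viewed, about 8 in all and at most 12, crops included, and the job is handed in when it is done.

```bash
mkdir -p pics; ls; cat > h.py <<'E'
import numpy as np,cv2
from rig import ctrl
from scipy.spatial.transform import Rotation as R
def K(c): return np.array([[c['fx'],0,c['cx']],[0,c['fy'],c['cy']],[0,0,1.]])
def D(c): # forward model r*(1+k1 r^2), as OpenCV
    return np.array([c['k1'],0,0,0.])
def ray(c,rc):
    p=cv2.undistortPoints(np.array([[[rc[1],rc[0]]]],float),K(c),D(c)).ravel()
    return np.array([p[0],p[1],1.])
def depth_at(c,rc,w=1):
    r,q=map(int,np.round(rc)); d=c['depth'][r-w:r+w+1,q-w:q+w+1]; d=d[d>0]
    return np.median(d) if d.size else 0
def world(c,rc,d=None):
    d=depth_at(c,rc) if d is None else d
    return (np.linalg.inv(c['world_to_cam'])@np.r_[ray(c,rc)*d,1])[:3]
def on_z(c,rc,z):
    T=np.linalg.inv(c['world_to_cam']); o=T[:3,3]; v=T[:3,:3]@ray(c,rc)
    return o+v*(z-o[2])/v[2]
def proj(c,P):
    W=c['world_to_cam']; P=np.atleast_2d(P)
    uv=cv2.projectPoints(P.astype(float),cv2.Rodrigues(W[:3,:3])[0],W[:3,3],K(c),D(c))[0][:,0]
    return uv[:,::-1]
def cloud(c):
    h,w=c['depth'].shape; u,v=np.meshgrid(np.arange(w),np.arange(h))
    p=cv2.undistortPoints(np.stack([u,v],-1).reshape(-1,1,2).astype(float),K(c),D(c)).reshape(h,w,2)
    d=c['depth'][...,None]; P=np.concatenate([p*d,d],-1)
    T=np.linalg.inv(c['world_to_cam']); return P@T[:3,:3].T+T[:3,3]
def tri(c1,rc1,c2,rc2):
    A=[];b=[]
    for c,rc in((c1,rc1),(c2,rc2)):
        T=np.linalg.inv(c['world_to_cam']); v=T[:3,:3]@ray(c,rc); v/=np.linalg.norm(v); M=np.eye(3)-np.outer(v,v); A.append(M); b.append(M@T[:3,3])
    x=np.linalg.lstsq(np.vstack(A),np.hstack(b),rcond=None)[0]
    return x,np.linalg.norm(A[0]@x-b[0])*2
def save(c,n,crop=None,s=1):
    f=c['frame'][...,::-1]
    if crop: f=f[crop[0]:crop[1],crop[2]:crop[3]]
    cv2.imwrite(n,cv2.resize(f,None,fx=s,fy=s,interpolation=cv2.INTER_CUBIC))
E
cat > a.py <<'E'
from h import *
np.set_printoptions(precision=4,suppress=True)
o=ctrl.get_obs(); print({k:np.round(v,3) for k,v in o.items()})
T=ctrl.camera('top');S=ctrl.camera('side')
for n,c in(('top',T),('side',S)):
    save(c,f'pics/{n}0.png')
    print(n,c['fx'],c['k1'],np.linalg.inv(c['world_to_cam'])[:3,3],np.linalg.inv(c['world_to_cam'])[:3,2])
    for t in('shaft','shoulder','die','fixture','bore_mouth','wrench','bearing','bored_plate'):
        for l in ctrl.landmark_of(n,t)[:3]: print(' L',t,round(l['p'],2),np.round(l['at'],1),world(c,l['at']))
        if t in('shaft','die'):
          for l in ctrl.regions_of(n,t)[:3]: print(' R',t,round(l['p'],2),np.round(l['at'],1),l['region'].sum(),world(c,l['at']))
E
python3 a.py; python3 -c "
import cv2,numpy as np
cv2.imwrite('pics/both.png',np.vstack([cv2.imread('pics/top0.png'),cv2.imread('pics/side0.png')])[:, :])"
```

```text
pics
{'time_s': np.float64(0.0), 'joints': array([-0.913,  0.502, -0.427,  1.551,  0.221,  1.138, -0.21 ]), 'dq': array([-0.   , -0.003, -0.   ,  0.001,  0.001,  0.001,  0.   ]), 'effort': array([ -0.001, -56.952,  -5.817, -28.093,   0.011,   0.012,  -0.   ]), 'eef_pos': array([0.25 , 0.599, 0.23 ]), 'orientation': array([-0.693,  0.694, -0.139,  0.138]), 'ft_force': array([-0.307,  0.333,  0.   ]), 'torque': array([-0.044,  0.039, -0.007]), 'opening': np.float64(0.086)}
top 453.91041799213804 -0.029945718464262947 [0.4057 0.0732 0.9923] [ 0.2328 -0.013  -0.9724]
 L shaft 0.76 [255.7 214.8] [0.5293 0.1871 0.1048]
 R shaft 0.58 [252.8 211.7] 375 [0.5348 0.193  0.1069]
 L shoulder 0.72 [251.7 213.4] [0.5367 0.1894 0.1086]
 L die 0.97 [257.1 217.9] [0.5303 0.1846 0.0758]
 L die 0.74 [310.8 123.2] [0.4281 0.3738 0.0683]
 L die 0.69 [171.2 221.3] [0.7147 0.1789 0.0705]
 R die 0.97 [166.8 219. ] 3846 [0.7262 0.1844 0.0662]
 R die 0.84 [262.1 224.1] 3755 [0.5206 0.1726 0.07  ]
 R die 0.8 [310.  121.7] 4641 [0.4298 0.3774 0.0669]
 L fixture 0.77 [254.2 394.3] [ 0.5281 -0.1757  0.0703]
 L bor
[... 415 characters left out ...]
0929]
 R shaft 0.58 [187.7 239.3] 2802 [0.5453 0.1502 0.0385]
 L shoulder 0.71 [166.9 232.4] [0.535  0.179  0.0764]
 L die 0.91 [190.8 238.2] [0.5424 0.1491 0.0306]
 L die 0.64 [179.9 317.7] [0.7229 0.1454 0.0405]
 L die 0.58 [140.9 188.9] [0.442  0.357  0.0256]
 R die 0.84 [186.9 237.1] 2766 [0.5406 0.1503 0.0416]
 R die 0.74 [163.5 230.3] 279 [0.5311 0.1813 0.0849]
 R die 0.6 [177.9 320.4] 2928 [0.7285 0.1446 0.0465]
 L fixture 0.9 [328.1 254.9] [ 0.5283 -0.2208  0.0536]
 L fixture 0.41 [262.3 193.6] [ 0.4313 -0.0265  0.0137]
 L wrench 0.76 [242.8 267.7] [0.5864 0.0066 0.0071]
 L bearing 0.6 [263.9 195.6] [ 0.435  -0.032   0.0147]
 L bored_plate 0.77 [248.8 350.2] [ 0.7496 -0.0426  0.0135]
```

View pics/top0.png

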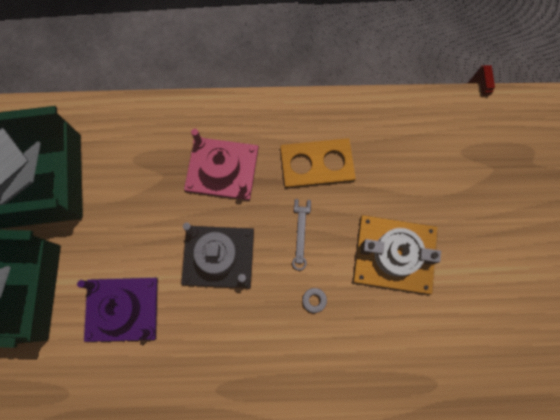

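View pics/side0.png

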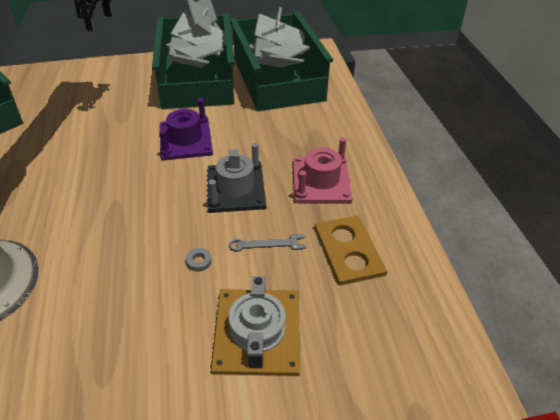

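The top picture shows three dies: grey with the shaft (255,214), pink and empty (165,220), purple and empty (310,120). I choose the grey one, since it is the only one holding a shaft with a square head and it isn't pink or purple. The bearing is at (300,314), the wrench at (235,300), the fixture at (252,400) and the bored plate at (162,317). Next is a close crop with measurements.

```bash
cat > b.py <<'E'
from h import *
import pickle
np.set_printoptions(precision=4,suppress=True)
T=ctrl.camera('top');S=ctrl.camera('side')
pickle.dump((T,S),open('ts.pkl','wb'))
def box(P,c,r): return (np.hypot(P[...,0]-c[0],P[...,1]-c[1])<r)
for n,c in(('top',T),('side',S)):
    P=cloud(c); z=P[...,2]
    print(n)
    m=box(P,(.535,.185),.03)&(z>.09); q=P[m]
    print(' head',m.sum(),np.percentile(q[:,2],[5,50,90,99])); zt=np.percentile(q[:,2],90)
    q=q[q[:,2]>zt-.004]; r=cv2.minAreaRect((q[:,:2]*1000).astype(np.float32)); print(' head rect',r,np.median(q,0))
    for nm,ctr,lo,hi,R_ in(('dieins',(.535,.185),.064,.082,.048),('hub',(.54,-.19),.064,.076,.033)):
        m=box(P,ctr,R_)&(z>lo)&(z<hi); q=P[m]; print(' ',nm,m.sum(),np.median(q,0)); (a,b),rr=cv2.minEnclosingCircle((q[:,:2]*1000).astype(np.float32)); print('   circ',a,b,rr)
    for nm,ctr,lo,hi,R_ in(('shoe',(.535,.185),.009,.019,.105),('plate',(.54,-.19),.010,.02,.12)):
        m=box(P,ctr,R_)&(z>lo)&(z<hi); q=P[m]; print(' ',nm,m.sum(),np.median(q[:,2]),cv2.minAreaRect((q[:,:2]*1000).astype(np.float32)))
    m=box(P,(.535,.185),.1)&~box(P,(.535,.185),.055)&(z>.05); q=P[m]
    for s in(1,-1):
        k=q[(q[:,1]-.185)*s>0]; print('  post',s,len(k),np.median(k[k[:,2]>.07],0) if (k[:,2]>.07).any() else np.median(k,0))
def crop(c,rc,h=34,s=7): 
    r,q=map(int,rc); return cv2.resize(c['frame'][r-h:r+h,q-h:q+h,::-1],(400,300+100),interpolation=cv2.INTER_CUBIC)
a=np.hstack([crop(T,(255,215)),crop(T,(252,402))]); cv2.imwrite('pics/crop1.png',np.clip(a.astype(float)*1.5,0,255).astype(np.uint8))
b=np.hstack([crop(S,(180,236)),crop(S,(320,257))]); cv2.imwrite('pics/crop2.png',b)
E
python3 b.py
```

```text
top
 head 173 [0.098  0.1077 0.1099 0.1112]
 head rect ((541.2110595703125, 194.04661560058594), (23.77436637878418, 22.36081886291504), 88.41809844970703) [0.5404 0.1941 0.1081]
  dieins 1076 [0.5362 0.1891 0.0702]
   circ 540.813232421875 193.3651580810547 41.992549896240234
  hub 395 [ 0.5347 -0.1929  0.0701]
   circ 535.60107421875 -194.81655883789062 26.737651824951172
  shoe 2406 0.013955568968208043 ((541.2645874023438, 194.010498046875), (150.7403564453125, 130.64166259765625), 86.04244232177734)
  plate 3114 0.015366493836101947 ((536.1356201171875, -195.04547119140625), (171.94615173339844, 150.74525451660156), 79.7601318359375)
  post 1 72 [0.595  0.2497 0.0793]
  post -1 60 [0.4867 0.1378 0.0794]
side
 head 130 [0.092  0.1067 0.1089 0.1107]
 head rect ((540.4564819335938, 191.19906616210938), (27.682130813598633, 19.89892578125), 83.71383666992188) [0.5403 0.1889 0.1077]
  dieins 641 [0.5377 0.1798 0.0698]
   circ 540.2730102539062 189.12222290039062 43.82783889770508
  hub 471 [ 0.5359 -0.1957  0.0692]
   circ 540.0593872070312 -190.16481018066406 32.8226318359375
  shoe 1174 0.013663924145110529 ((540.3701782226562, 190.589111328125), (155.18325805664062, 127.91102600097656), 85.67288970947266)
  plate 4032 0.014747755090290193 ((534.672119140625, -197.44036865234375), (173.2139129638672, 149.30064392089844), 79.34182739257812)
  post 1 91 [0.5922 0.2451 0.0784]
  post -1 105 [0.4872 0.1312 0.078 ]
```

View pics/crop1.png

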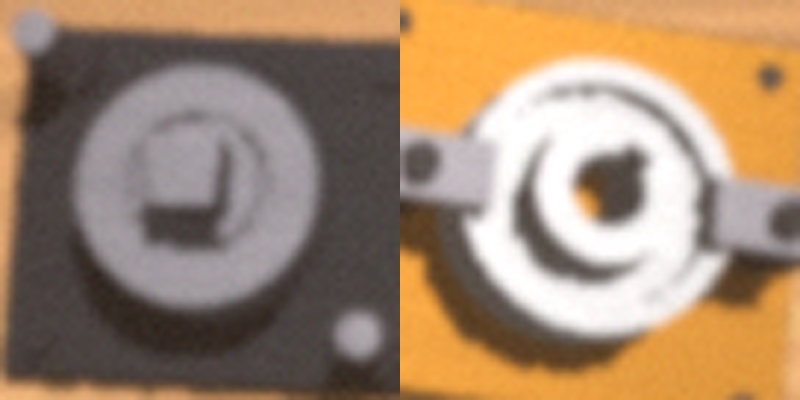

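View pics/crop2.png

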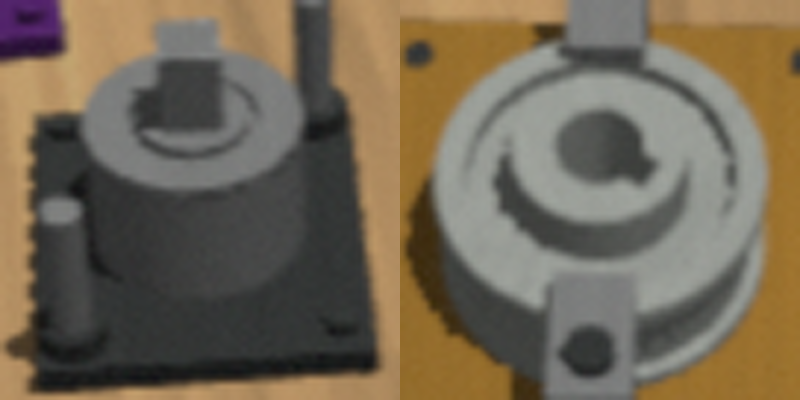

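The crops confirm the choice: a grey die with a square-headed shaft in the insert, head at (170,170) in the top crop. The pulley hub with its bore is in the right-hand crop. In the top crop the keyway notch points up-right at (632,155), which is about -35° in world. I'll refine that angle and compute the move.

```bash
cat > c.py <<'E'
from h import *
import pickle
np.set_printoptions(precision=1,suppress=True,linewidth=150)
T,S=pickle.load(open('ts.pkl','rb'))
out=[]
for n,c,ctr0 in(('top',T,(.536,-.195)),('side',S,(.536,-.196))):
    g=cv2.cvtColor(c['frame'],cv2.COLOR_RGB2GRAY).astype(np.float32)
    # rectified face plane: 0.25 mm/px, 240x240; row up=+x, col left=+y
    N=240; ii,jj=np.mgrid[:N,:N]; X=ctr0[0]+(N/2-ii)*.00025; Y=ctr0[1]+(N/2-jj)*.00025
    rc=proj(c,np.stack([X,Y,np.full_like(X,.07)],-1).reshape(-1,3)).reshape(N,N,2).astype(np.float32)
    I=cv2.remap(g,rc[...,1],rc[...,0],cv2.INTER_CUBIC); out.append(cv2.resize(I,(400,400)))
    # best fit of hole template (bore+notch) over centre, angle : mean bright ring minus hole
    best=[]
    for dx in np.arange(-5,5.1,.5):
        for dy in np.arange(-5,5.1,.5):
            x=(X-ctr0[0])*1000-dx; y=(Y-ctr0[1])*1000-dy; r=np.hypot(x,y)
            ring=(r>13.8)&(r<22)
            for a in np.arange(-60,21,2.):
                t=np.radians(a); u=x*np.cos(t)+y*np.sin(t); v=-x*np.sin(t)+y*np.cos(t)
                notch=(u>0)&(u<18.5)&(abs(v)<5.2); hole=(r<13)|notch; 
                face=(r<23)&~hole
                best.append((I[face].mean()-I[hole].mean()-.7*I[face].std(),dx,dy,a))
    best.sort(reverse=True); print(n,np.array(best[:4]))
cv2.imwrite('pics/rect.png',np.hstack(out))
o=ctrl.get_obs(); print(R.from_quat(o['orientation'],scalar_first=True).as_matrix())
E
python3 c.py
```

```text
top [[ 81.9   1.    0.  -42. ]
 [ 81.9   1.    0.  -44. ]
 [ 81.9   1.   -0.5 -42. ]
 [ 81.8   1.   -0.5 -40. ]]
side [[ 65.1  -1.   -0.5 -44. ]
 [ 65.   -1.   -0.5 -42. ]
 [ 64.9  -1.   -1.  -42. ]
 [ 64.9  -1.   -0.5 -46. ]]
[[ 0.9 -0.   0.4]
 [-0.4  0.   0.9]
 [-0.  -1.  -0. ]][ WARN:0@62.859] global loadsave.cpp:1063 imwrite_ Unsupported depth image for selected encoder is fallbacked to CV_8U.
```

View pics/rect.png

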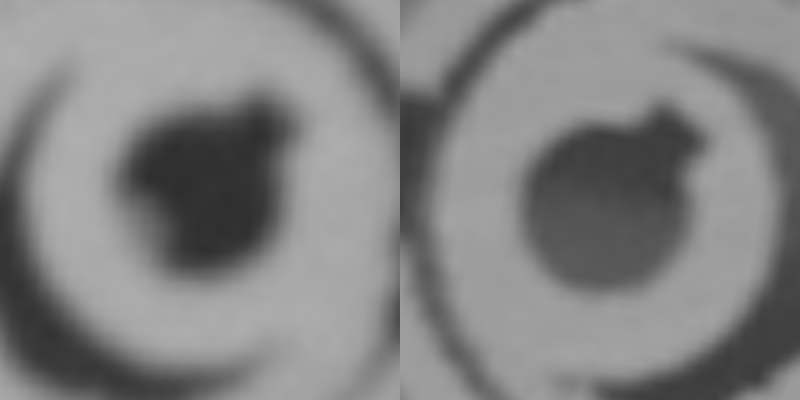

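Bore centre is about (0.536,-0.196), hub face z about 0.070, and the keyway points at about -43° in world. The fixture yaw is -10°, so that is -33° relative. The die and shaft are at (0.5405,0.1915) with yaw about -4°. Now a planner that prints tool-frame shifts.

```bash
cat > plan.py <<'E'
import sys
from h import *
# usage: plan.py x y z jawyaw_deg ; prints shift (mm, tool axes) and rotvec (deg, tool axes)
np.set_printoptions(precision=2,suppress=True)
x,y,z,a=map(float,sys.argv[1:5]); o=ctrl.get_obs()
R0=R.from_quat(o['orientation'],scalar_first=True); t=np.radians(a)
tz=np.array([np.cos(t),np.sin(t),0]); ty=np.array([0,0,-1.]); M=np.column_stack([np.cross(ty,tz),ty,tz])
R1=R.from_matrix(M)
print('shift',R0.inv().apply(np.array([x,y,z])-o['eef_pos'])*1000,'turn',np.degrees((R0.inv()*R1).as_rotvec()))
jz=R0.as_matrix()[:,2]; print('jaw',np.degrees(np.arctan2(jz[1],jz[0])),'tilt',np.degrees(np.arccos(-R0.as_matrix()[2,1])),o['eef_pos'],'F',o['ft_force'],'M',o['torque'],'op',o['opening'],'t',o['time_s'],'q',o['joints'])
E
python3 plan.py .5405 .1915 .15 86
```

```text
shift [ 425.29   81.29 -265.3 ] turn [  0.   -18.62  -0.  ]
jaw 67.37677417858494 tilt 0.0020964051579219125 [0.25 0.6  0.23] F [0.62 0.26 0.14] M [0.01 0.03 0.02] op 0.08563616736372849 t 1.2 q [-0.91  0.5  -0.43  1.55  0.22  1.14 -0.21]
```

```bash
python3 -m crank '[43,0,-27,0,-2,0, 85,0,-53,0,-4,0, 128,0,-80,0,-6,0, 170,0,-106,0,-8,0, 213,0,-133,0,-10,0, 255,0,-159,0,-12,0, 298,0,-186,0,-14,0, 340,0,-212,0,-16,0, 383,10,-239,0,-18,0, 410,30,-256,0,-18.6,0, 425,60,-265,0,-18.6,0, 425,81,-265,0,-18.6,0, 425,81,-265,0,-18.6,0, 425,81,-265,0,-18.6,0, 425,81,-265,0,-18.6,0, 425,81,-265,0,-18.6,0]' -1; python3 plan.py .5405 .1915 .0745 86
```

```text
time_s: 2.8
eef_pos: [0.5411, 0.1931, 0.1519]
orientation: [0.707, -0.706, 0.023, -0.025]
ft_force: [0.2, 0.7, 0.2]
opening: 0.0855
shift [-0.68 77.43 -1.74] turn [-0.07  0.06  0.15]
jaw 86.05512604343588 tilt 0.16078810390038312 [0.54 0.19 0.15] F [0.24 0.67 0.21] M [0.   0.07 0.02] op 0.08552888035609778 t 2.8 q [-0.14  0.44 -0.32  1.82  0.17  0.9   0.97]
```

```bash
python3 -m crank '[0,15,-1,0,0,0, 0,30,-1,0,0,0, 0,45,-1,0,0,0, 0,60,-1,0,0,0, 0,70,-1,0,0,0, 0,77,-1,0,0,0, 0,77,-1,0,0,0, 0,77,-1,0,0,0]' -1; python3 plan.py .5405 .1915 .0745 86; python3 -m crank '[0,0,0,0,0,0, 0,0,0,0,0,0, 0,0,0,0,0,0, 0,0,0,0,0,0, 0,0,0,0,0,0, 0,0,0,0,0,0, 0,0,0,0,0,0, 0,0,0,0,0,0, 0,0,0,0,0,0, 0,0,0,0,0,0]' 1; python3 plan.py .5405 .1915 .0745 86
```

```text
time_s: 3.6
eef_pos: [0.5405, 0.1911, 0.0734]
orientation: [0.707, -0.707, 0.025, -0.025]
ft_force: [-0.0, 0.1, 0.2]
opening: 0.0853
shift [-0.01 -1.13  0.36] turn [-0.01 -0.01  0.01]
jaw 85.98775780809638 tilt 0.013166608658018596 [0.54 0.19 0.07] F [-0.01  0.09  0.2 ] M [-0.01  0.01  0.01] op 0.08527781725786832 t 3.6 q [-0.16  0.55 -0.29  1.87  0.22  0.75  0.93]
time_s: 4.6
eef_pos: [0.5408, 0.1925, 0.074]
orientation: [0.707, -0.706, 0.024, -0.025]
ft_force: [-0.8, 6.1, 5.0]
opening: 0.0234
shift [-0.21 -0.53 -1.02] turn [-0.11  0.04  0.08]
jaw 86.036510078675 tilt 0.13663097271602895 [0.54 0.19 0.07] F [-0.83  6.12  4.99] M [ 1.13 -0.    0.03] op 0.023392159110969857 t 4.6 q [-0.16  0.55 -0.29  1.87  0.22  0.75  0.93]
```

```bash
python3 -m crank '[0,0,1.2,0,0,0, 0,-3,1.2,0,0,0, 0,-10,1.2,0,0,0, 0,-20,1.2,0,0,0, 0,-32,1.2,0,0,0, 0,-45,1.2,0,0,0, 0,-60,1.2,0,0,0, 0,-80,1.2,0,0,0, 0,-100,1.2,0,0,0, 0,-115,1.2,0,0,0, 0,-115,1.2,0,0,0, 0,-115,1.2,0,0,0, 0,-115,1.2,0,0,0]'; python3 plan.py .536 -.196 .19 47; cat > d.py <<'E'
from h import *
import sys
n=sys.argv[1]; a=[]
o=ctrl.get_obs(); p=o['eef_pos']
for k in('top','side'):
    c=ctrl.camera(k); r,q=proj(c,p)[0].astype(int); r=max(60,min(360,r)); q=max(60,min(500,q))
    a.append(cv2.resize(c['frame'][r-60:r+60,q-60:q+60,::-1],(400,400),interpolation=cv2.INTER_CUBIC)); print(k,r,q)
cv2.imwrite(n,np.hstack(a))
E
python3 d.py pics/lift.png
```

```text
time_s: 5.9
eef_pos: [0.5395, 0.1915, 0.1872]
orientation: [-0.706, 0.707, -0.026, 0.024]
ft_force: [0.5, -1.3, -4.2]
opening: 0.0234
shift [  23.73   -2.41 -386.78] turn [ 0.1  38.97 -0.09]
jaw 85.96656805501124 tilt 0.1275455880917462 [0.54 0.19 0.19] F [ 0.49 -1.28 -4.17] M [-0.01  0.01 -0.02] op 0.023397546055159712 t 5.9 q [-0.13  0.4  -0.33  1.79  0.15  0.98  0.98]
top 243 206
side 122 231
```

View pics/lift.png

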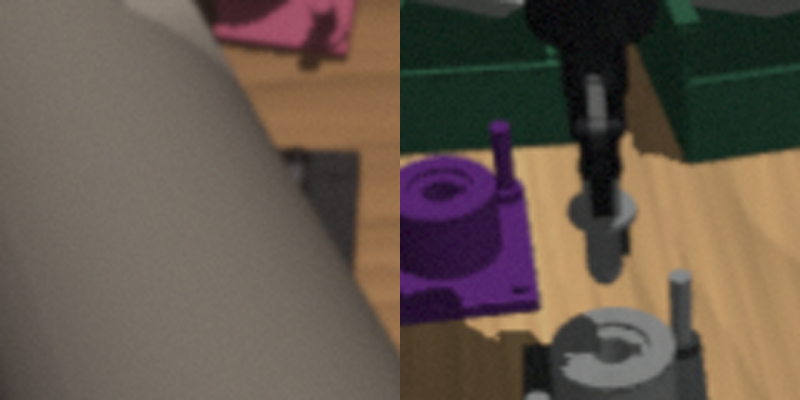

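The shaft is clear and held, with its key on the right (+x) at (625,240) in the side crop. Carrying it over to the bore.

```bash
python3 -m crank '[1,-2,-20,0,2,0, 3,-2,-45,0,5,0, 5,-2,-80,0,8,0, 7,-2,-115,0,12,0, 9,-2,-150,0,16,0, 11,-2,-185,0,20,0, 13,-2,-220,0,24,0, 15,-2,-255,0,28,0, 18,-2,-290,0,32,0, 20,-2,-325,0,35,0, 22,-2,-355,0,38,0, 23,-2,-375,0,39,0, 24,-2,-387,0,39,0, 24,-2,-387,0,39,0, 24,-2,-387,0,39,0, 24,-2,-387,0,39,0, 24,-2,-387,0,39,0, 24,-2,-387,0,39,0]'; python3 plan.py .536 -.196 .15 47;python3 d.py pics/over.png
```

```text
time_s: 7.8
eef_pos: [0.5374, -0.1945, 0.1903]
orientation: [0.658, -0.658, 0.259, -0.259]
ft_force: [0.3, 0.0, -3.1]
opening: 0.0235
shift [ 0.02 40.34 -2.12] turn [-0.02  0.09 -0.01]
jaw 47.08808324768647 tilt 0.02027521056457221 [ 0.54 -0.19  0.19] F [ 0.25  0.   -3.09] M [ 0.05 -0.01 -0.01] op 0.02350574271115006 t 7.8 q [ 0.34  0.37 -0.05  1.8   0.02  0.97  1.1 ]
top 239 421
side 265 256
```

View pics/over.png

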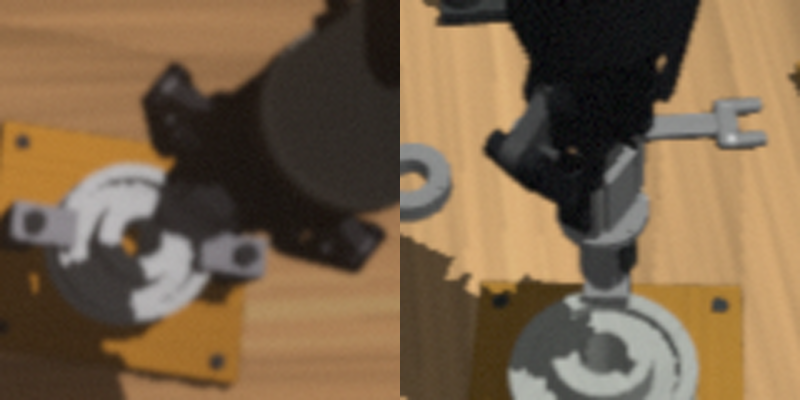

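Above the bore. I'll descend until the nose enters and watch the force.

```bash
python3 -m crank '[0,15,-2,0,0,0, 0,30,-2,0,0,0, 0,45,-2,0,0,0, 0,58,-2,0,0,0, 0,64,-2,0,0,0, 0,68,-2,0,0,0, 0,68,-2,0,0,0]'; python3 plan.py .536 -.196 .115 47; python3 -m crank '[0,2,0,0,0,0, 0,4,0,0,0,0, 0,6,0,0,0,0, 0,8,0,0,0,0, 0,8,0,0,0,0]'; python3 plan.py .536 -.196 .108 47
```

```text
time_s: 8.6
eef_pos: [0.5358, -0.197, 0.122]
orientation: [0.658, -0.658, 0.259, -0.259]
ft_force: [0.8, -0.8, -3.9]
opening: 0.0231
shift [-0.48  7.02  0.87] turn [ 0.01 -0.02 -0.03]
jaw 46.98330782359024 tilt 0.029105382025120464 [ 0.54 -0.2   0.12] F [ 0.8  -0.78 -3.94] M [-0.01  0.05 -0.01] op 0.023142504752068332 t 8.6 q [ 0.34  0.46 -0.05  1.85  0.03  0.83  1.1 ]
time_s: 9.1
eef_pos: [0.5357, -0.1968, 0.114]
orientation: [0.658, -0.658, 0.259, -0.259]
ft_force: [-0.1, 1.6, -4.5]
opening: 0.0232
shift [-0.33  5.99  0.84] turn [ 0.   -0.01 -0.03]
jaw 46.99020582391732 tilt 0.02767970172994265 [ 0.54 -0.2   0.11] F [-0.09  1.55 -4.49] M [ 0.23 -0.07  0.03] op 0.02323581638962702 t 9.1 q [ 0.34  0.47 -0.05  1.86  0.03  0.81  1.1 ]
```

```bash
python3 -m crank '[0,2,0,0,0,0, 0,4,0,0,0,0, 0,6,0,0,0,0, 0,7,0,0,0,0, 0,8,0,0,0,0]'; python3 plan.py .536 -.196 .1 47;  python3 -m crank '[0,1,0,0,0,0, 0,2,0,0,0,0, 0,3,0,0,0,0, 0,3,0,0,0,0]'; python3 plan.py .536 -.196 .1 47
```

```text
time_s: 9.6
eef_pos: [0.5358, -0.1969, 0.1061]
orientation: [0.658, -0.658, 0.259, -0.259]
ft_force: [-1.1, 2.5, -3.1]
opening: 0.0233
shift [-0.43  6.12  0.78] turn [-0.   -0.01 -0.02]
jaw 46.98698940931888 tilt 0.0196652566505698 [ 0.54 -0.2   0.11] F [-1.07  2.46 -3.11] M [ 0.46 -0.03  0.04] op 0.02327049672303772 t 9.6 q [ 0.34  0.48 -0.05  1.86  0.03  0.8   1.1 ]
time_s: 10.0
eef_pos: [0.5359, -0.1968, 0.1032]
orientation: [0.658, -0.658, 0.259, -0.259]
ft_force: [-0.0, 1.6, -3.8]
opening: 0.0232
shift [-0.48  3.16  0.68] turn [-0.01 -0.01 -0.01]
jaw 46.99254851709519 tilt 0.013522420636815292 [ 0.54 -0.2   0.1 ] F [-0.03  1.63 -3.82] M [ 0.6  -0.05 -0.03] op 0.023222800454066626 t 10.0 q [ 0.34  0.49 -0.05  1.87  0.03  0.79  1.1 ]
```

There's no upward force 5 mm past the height where the key would rest on the face, so the key is in. Pushing on.

```bash
python3 -m crank '[0,2,0,0,0,0, 0,4,0,0,0,0, 0,6,0,0,0,0, 0,8,0,0,0,0, 0,10,0,0,0,0, 0,12,0,0,0,0, 0,14,0,0,0,0, 0,14,0,0,0,0]'; python3 plan.py .536 -.196 .078 47;  python3 -m crank '[0,2,0,0,0,0, 0,4,0,0,0,0, 0,6,0,0,0,0, 0,8,0,0,0,0, 0,9,0,0,0,0, 0,9,0,0,0,0]'; python3 plan.py .536 -.196 .078 47
```

```text
time_s: 10.8
eef_pos: [0.5357, -0.1968, 0.0888]
orientation: [0.658, -0.658, 0.259, -0.259]
ft_force: [0.5, 2.9, -5.5]
opening: 0.0229
shift [-0.33 10.83  0.77] turn [-0.   -0.01 -0.03]
jaw 46.993274258634905 tilt 0.028802921066587182 [ 0.54 -0.2   0.09] F [ 0.51  2.89 -5.48] M [ 0.81 -0.21  0.06] op 0.02287409212616683 t 10.8 q [ 0.34  0.51 -0.05  1.87  0.03  0.76  1.1 ]
time_s: 11.4
eef_pos: [0.5361, -0.1968, 0.0813]
orientation: [0.658, -0.658, 0.259, -0.259]
ft_force: [-2.2, 5.2, 6.5]
opening: 0.0234
shift [-0.63  3.26  0.54] turn [-0.02 -0.    0.01]
jaw 46.99525214699355 tilt 0.0223297451378191 [ 0.54 -0.2   0.08] F [-2.16  5.24  6.55] M [1.17 0.74 0.03] op 0.023405306757982025 t 11.4 q [ 0.34  0.52 -0.04  1.88  0.03  0.75  1.1 ]
```

```bash
python3 -m crank '[-0.4,1,0.4,0,0,0, -0.4,2,0.4,0,0,0, -0.4,2,0.4,0,0,0]'; python3 -m crank '[0,1,0,0,0,0, 0,2,0,0,0,0, 0,2,0,0,0,0]';python3 plan.py .536 -.196 .078 47
```

```text
time_s: 11.7
eef_pos: [0.5361, -0.1968, 0.0795]
orientation: [-0.658, 0.658, -0.259, 0.26]
ft_force: [-2.8, 4.1, 7.9]
opening: 0.0235
time_s: 12.0
eef_pos: [0.5361, -0.1968, 0.0779]
orientation: [-0.658, 0.658, -0.259, 0.26]
ft_force: [-4.4, 5.2, 12.4]
opening: 0.023
shift [-0.6  -0.05  0.48] turn [-0.   -0.02  0.04]
jaw 46.9789006617062 tilt 0.04354696384480575 [ 0.54 -0.2   0.08] F [-4.4  5.2 12.4] M [1.05 1.13 0.01] op 0.023046640257963973 t 12.0 q [ 0.34  0.52 -0.04  1.88  0.03  0.74  1.1 ]
```

```bash
python3 -m crank '[0,1,0,0,0,0, 0,1.5,0,0,0,0, 0,1.5,0,0,0,0]'; python3 -m crank '[0,0.5,0,0,0,0, 0,1,0,0,0,0, 0,1,0,0,0,0]';python3 plan.py .536 -.196 .078 47; python3 d.py pics/in.png
```

```text
time_s: 12.3
eef_pos: [0.5361, -0.1967, 0.0779]
orientation: [-0.658, 0.658, -0.259, 0.26]
ft_force: [-8.4, 6.7, 22.4]
opening: 0.023
time_s: 12.6
eef_pos: [0.5362, -0.1967, 0.0778]
orientation: [-0.658, 0.658, -0.259, 0.26]
ft_force: [-10.8, 7.5, 31.3]
opening: 0.0232
shift [-0.62 -0.16  0.41] turn [-0.   -0.03  0.06]
jaw 46.97478521074729 tilt 0.057403021716412594 [ 0.54 -0.2   0.08] F [-10.77   7.45  31.31] M [ 1.51  2.69 -0.08] op 0.023226036250388975 t 12.6 q [ 0.34  0.52 -0.04  1.88  0.03  0.74  1.1 ]
top 249 405
side 307 257
```

View pics/in.png

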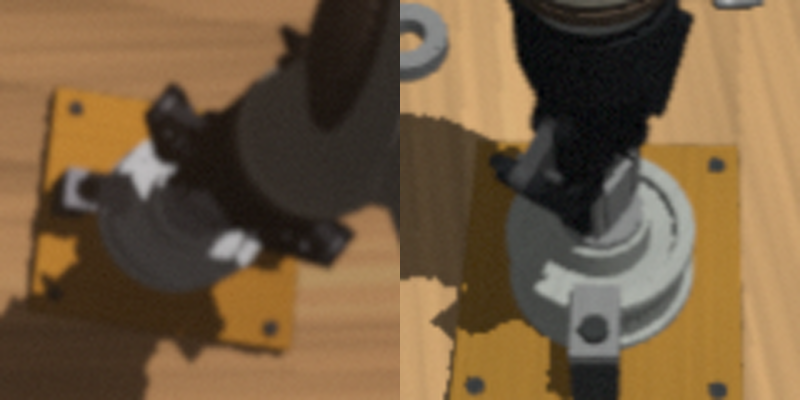

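Hard stop at TCP z = 0.0778. That puts the shoulder at about 0.0698, against a face at about 0.070, and the side crop shows the flange on the hub at (610,225). I'll let it settle, check, and hand in.

```bash
python3 -m crank '[0,0,0,0,0,0, 0,0,0,0,0,0, 0,0,0,0,0,0, 0,0,0,0,0,0, 0,0,0,0,0,0, 0,0,0,0,0,0, 0,0,0,0,0,0, 0,0,0,0,0,0, 0,0,0,0,0,0, 0,0,0,0,0,0]'; python3 - <<'E'
from h import *
import pickle
T0,S0=pickle.load(open('ts.pkl','rb'))
S=ctrl.camera('side')
for t in('wrench','bearing','bored_plate'):
    for l in ctrl.landmark_of('side',t)[:1]: print(t,world(S,l['at']).round(3))
print(ctrl.close_job())
E
```

```text
time_s: 13.7
eef_pos: [0.5362, -0.1967, 0.0778]
orientation: [-0.658, 0.658, -0.259, 0.26]
ft_force: [-11.0, 7.4, 31.6]
opening: 0.0236
bearing [ 0.436 -0.026  0.014]
bored_plate [ 0.752 -0.043  0.012]
the job is handed in; nothing more can be done
None
```

The shaft is keyed in the pulley with its flange flush on the hub, still gripped and pushed down. I handed the job in at about 14 s, and no verdict was reported.

**What I did:** I gripped the shaft's square head in the grey die and lifted it clear. I carried it over the fixture while turning it 39° to the keyway direction seen in both cameras (about -43° in world). It went into the bore without searching: no upward force appeared where the key would have rested on the face. I then pushed it against the plunger to a hard stop.

**Last checks:**
- **Flush:** the tool was steady at z = 0.0778 m for 1 s, which puts the shoulder at about 0.0698 m against a hub face measured at about 0.070 m. I inferred the plunger travel from this height; it was not read directly.
- **Push and grip:** the push was 31.6 N, with a finger opening of 23.6 mm on the 24 mm head. A sideways load of about 13 N remained at the end.
- **Loose parts:** the bearing and bored plate stood within about 6 mm of where they were first seen, which is within detection error. The network did not find the wrench in the last picture, probably because the arm hid it. It was not measured at the end, but the path stayed well above it.

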